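Right the toppled bottle, stand it on the shaker and clamp it beside its twin

TASK

One of the two screw-cap bottles has toppled on to the bench. Slide the shaker's clamp bar well open by its knob, stand the fallen bottle gently upright on the platform in the free space beside the bottle that is already there, against the rear rail, and slide the bar back until both bottles are held snugly between bar and rail. Leave the standing bottle in its place and do not disturb the beaker.

Things in the scene. Friction and masses are not known exactly. Their poses are not given: they have to be found in the camera images.
- shaker: bench shaker, fixed: white housing, grey control panel on its front, a flat platform 252 x 336 mm on top with a black mat 75 mm above the bench. Origin: centre of the underside; x to its rear (away from the panel), y to its left, z up. A low cheek runs along x at each side (inner faces y = -152 and +152 mm, top 116 mm high). Bottles stand on the mat between the cheeks, rear rail and clamp bar.
- rail_face (a point): middle of the front face of the fixed rear rail, a black rubber-sleeved tube of 16 mm diameter along the shaker's y between the cheeks; the point is at x = +77 mm, y = 0, z = 111 mm in the shaker's frame, axes as the shaker's.
- clamp_bar (a joint): clamp bar: a tube like the rear rail, parallel and at the same height, in front of the bottles. Slides along the shaker's x; value in m: 0 = nearest the rail, 80 mm between the faces of bar and rail; grows as it is pulled towards the panel, to 0.050 (130 mm). With an 86 mm bottle gripped it reads about 0.006. About 3 N of friction holds it where it is left; no spring or lock.
- bar_knob (a point): middle of the black upright knob that moves with the clamp bar: a round pin, 20 mm diameter, 42 mm long, 52 mm in front of the bar's axis at mid-length. The point is 134 mm above the bench, the knob's top 154 mm, the arm that carries it lies below 112 mm; pinch it from above. Axes as the shaker's.
- fallen_bottle: clear-glass bottle with orange screw cap, lying on its side on the bench at the start, free to roll; 0.35 to 0.5 kg, 184 mm high. Origin: centre of its bottom, z along its axis to the cap. Body 86 mm diameter up to 125 mm from the bottom; from 126 to 184 mm neck and cap act as one straight cylinder of 43 mm diameter, the place to grip. Cap and bottle are one piece.
- standing_bottle: a bottle equal to the fallen one, upright on the mat against the rear rail at the start, somewhere between the left and the right cheek, so that the free (or wider) space is now to its left, now to its right; either side that takes an 86 mm bottle will do. Origin: centre of its bottom, z up. Pushing a bottle along the mat takes about 5 N.
- beaker: empty 100 ml beaker, 52 mm wide, 70 mm high, standing on the bench between the fallen bottle and the shaker; bystander. Origin at the centre of its underside.
Not all that is in view belongs to the job. What is shaped like the standing_bottle but brown is not meant.

How it is judged:
By the outcome, as a careful person would: the job done as asked, in the order asked, and still so for the second after the job is handed in, with the robot touching nothing.
It also fails if it takes over 61 s, if anything falls off the work surface, if the arm or the gripper's body presses on something with over 40 N, if the wrist force passes 120 N, or if a joint passes its speed limit or range.

ROBOT

A 6-joint arm with a two-finger parallel gripper is mounted at the origin on a cart in front of the work surface, level with it; the furniture and walls round the work are solid. World frame = base frame: x ahead of the robot, y to its left, z up, the work surface at z = 0. Lengths are in m, angles in rad, forces in N, time in s.
With the tool pointing down it reaches from about 0.425 to 0.925 m from the base axis. Payload 12.5 kg.
Tool frame: the origin (TCP) lies on the centre line of the jaws, within the pads' length; the fingertips stand 17 mm ahead of it and the grasp point (between the pads) lies 2 mm behind it; z points along the fingers, y is the line along which they close (so a half turn about z gives the same grasp; the last joint's range is limited). The gripper opens to 85 mm and grips with 20 to 120 N. Pads are 22 mm wide; open, the fingers measure 114 mm over their backs; the gripper's body (76 mm by 85 mm) begins 54 mm behind the grasp point. The pads swing forward as they close: fully open they stand 13 mm farther back than shut.
Start: joints at [-1.43, 0.491, 1.559, -0, 1.092, -0.106], TCP at [0.153, -0.606, 0.248] pointing down, gripper open.
Joint ranges: [-3.1, 3.1], [-0.84, 2.19], [0.05, 2.79], [-1.13, 4.28], [0.06, 2.93], [-2.69, 2.69]. Speed limits (rad/s): [2.22, 2.22, 2.79, 3.14, 3.14, 3.14].

INTERFACE

Orientations are given as a rotation vector (axis times angle).
In Python, from station import monitor, camera, camera_model, arm gives the robot as it stands. The module is installed in compiled form; this text tells all that it offers.
- The arm moves only by the tool servo_tool, never from a script. Its argument "rows" is text: rows parted by semicolons, each of 7 numbers parted by spaces: the shift along the world's x, y, z in mm, then the turn, a rotation vector about the world's x, y, z in degrees, then the opening, from 0 (shut) to 1 (fully open). A call has 1 to 20 rows; each row is the pose to reach, as a shift and turn from the pose commanded when the call began; what a row does not reach only later rows make up. A row lasts 1/8 s, in which the tool goes at most 62.5 mm and 10.7 degrees, less where a joint would pass 70% of its speed; a pose out of reach is approached as far as the arm can. A call with a gripper value outside its range is refused whole. The fingers move at their own pace and stop on an object; the grip force is fixed at half the most. Time passes only in rows, so rows that repeat a pose let the fingers close. It gives the time, the measured TCP pose, the force, the opening and the grip force at its end, in the units of the state.
- monitor.get_state(): the state, without advancing time (a new reading comes with each control period).
- camera(name): name is "scene" or "top"; returns the picture (480x640x3 uint8, blue, green, red); there is no depth.
- camera_model(name): a dict with "mtx" (3x3 intrinsics, pixels), "R" (3x3) and "t" (3): a world point X has camera coordinates R X + t. Camera axes: x right, y down, z forward; pixel columns grow to the right and rows downward; lengths in m; the calibration is good to about 2 mm. A picture is of the moment at which its call begins. camera_model takes no time and is no camera call.
- arm.job_done(): hands the job in; it is judged then, once.
The state is a dict: "t": time; "q": joint angles; "joint_velocities": joint speeds; "tau": joint torques, N m; "eef_pos": TCP position; "orientation": TCP orientation; "contact_force": force on the tool from outside, world axes, zero at the start; "torque": the same for the moment, N m; "opening": finger opening in m; "grip_force": force on a finger pad.
Only numpy, scipy, OpenCV 4.12 (cv2) and the standard library are available. Lean on these libraries where they do the work, as an engineer would, in place of code of your own. Each camera call takes 0.05 s, during which the arm holds its last target. There are 200 camera calls.

## Working session

There is one attempt and no reset: what is moved stays moved. The work goes in short steps, Python scripts to look and compute and a tool call to move; the robot and the scene stay as the last step left them, time stands still between calls to the robot, and variables do not carry over. Pictures are saved under pics/ and viewed, at most 10 in all, crops included, and the job is handed in when it is done.

Besides the shell and the picture viewer there is one more tool, called after "Call:" as name(argument=value, ...) on one line, values as JSON. servo_tool: Moves the arm, as the interface text tells. Its arguments: {"type":"object","properties":{"rows":{"type":"string"}},"required":["rows"]}

```bash
mkdir -p pics; python3 - <<'E'
from station import monitor, camera, camera_model
import cv2,numpy as np
for n in("scene","top"):
    cv2.imwrite(f"pics/{n}0.png",camera(n)); m=camera_model(n)
    print(n,np.round(m["mtx"],1).tolist(),np.round(m["R"],4).tolist(),np.round(m["t"],4).tolist())
s=monitor.get_state();print(s["t"],s["eef_pos"],s["orientation"])
E
```

```text
scene [[445.5, 0.0, 316.0], [0.0, 445.5, 238.3], [0.0, 0.0, 1.0]] [[-0.8539, -0.5202, 0.0184], [-0.3866, 0.6101, -0.6916], [0.3485, -0.5976, -0.7221]] [0.543, 0.2493, 0.7863]
top [[578.6, 0.0, 313.9], [0.0, 578.6, 245.0], [0.0, 0.0, 1.0]] [[-0.4059, -0.9139, 0.0064], [-0.8735, 0.3859, -0.2969], [0.2689, -0.1261, -0.9549]] [0.2899, 0.4939, 0.9989]
0.1 [ 0.15268593 -0.60585923  0.24780118] [-3.11672271e+00 -3.86533478e-01  1.77758610e-05]
```

View pics/scene0.png

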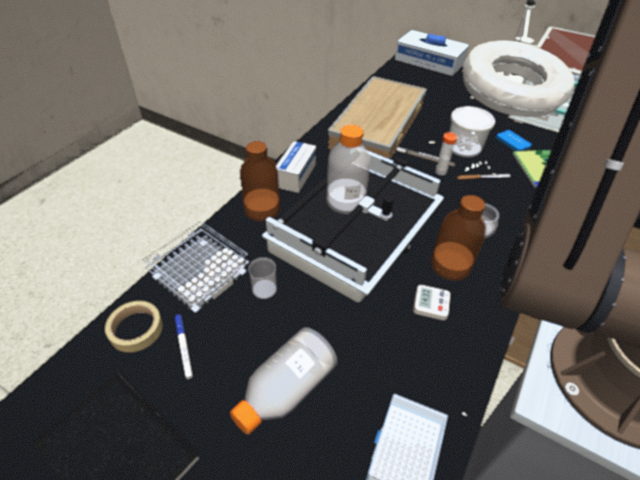

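View pics/top0.png

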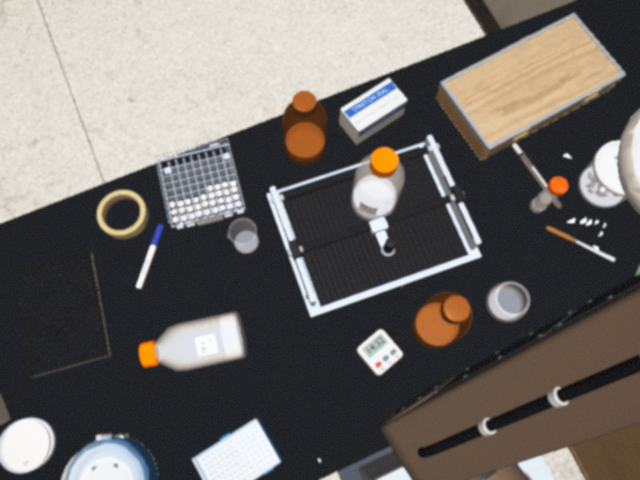

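Seen so far:
- **Fallen bottle:** clear, cap at top (149,354) and scene (245,416).
- **Standing bottle:** cap at top (384,161) and scene (351,132).
- **Decoys:** brown bottles at top (305,130) and (443,320).
- **Beaker:** top (243,236). The other cup at (509,300) is not meant.
- **Knob:** about top (388,246) and scene (386,207). The bar runs through it, parallel to the rail.

Next I'll check the choice in close crops.

```bash
python3 - <<'E'
import cv2
a=cv2.imread("pics/top0.png")[125:385,130:490]; cv2.imwrite("pics/tc.png",cv2.resize(a,(792,572),interpolation=cv2.INTER_CUBIC))
b=cv2.imread("pics/scene0.png")[115:305,225:455]; cv2.imwrite("pics/sc.png",cv2.resize(b,(690,570),interpolation=cv2.INTER_CUBIC))
E
```

```text
(no output)
```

View pics/tc.png

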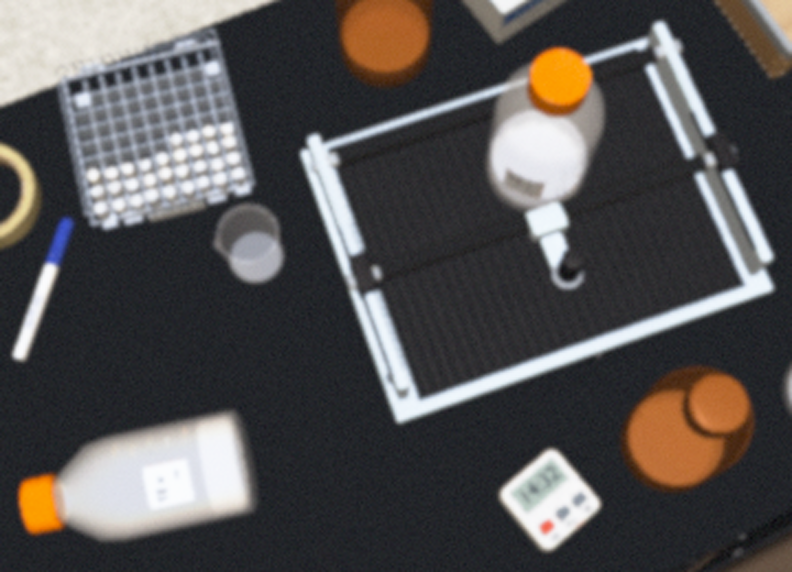

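View pics/sc.png

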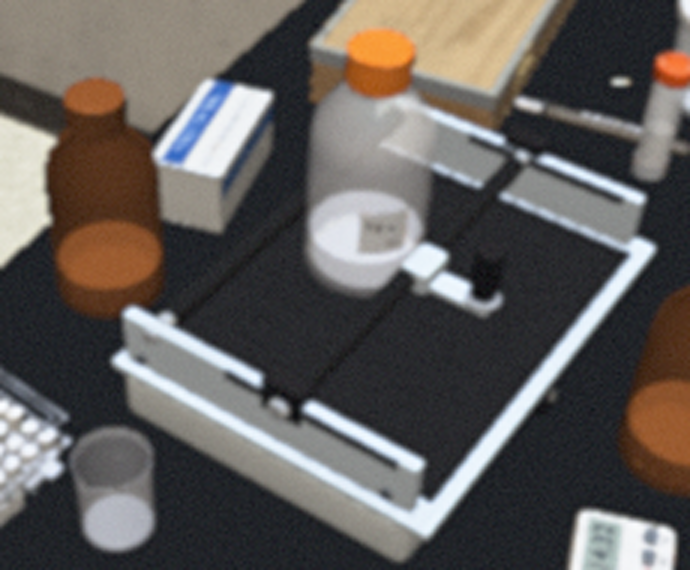

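The crops confirm it. The clear bottle on the mat stands in the middle to right of the rail, with the wider free space to its left. The fallen clear bottle is at lower left with its cap pointing left. The knob is at top (389,243) and scene (388,206). Next I triangulate and fit the shaker.

```bash
cat > h.py <<'E'
import cv2,numpy as np
from station import camera_model
M={n:camera_model(n) for n in("scene","top")}
P={n:np.array(m["mtx"])@np.c_[np.array(m["R"]),np.array(m["t"])] for n,m in M.items()}
def proj(n,X):
    X=np.atleast_2d(X); p=(P[n]@np.c_[X,np.ones(len(X))].T).T; return p[:,:2]/p[:,2:]
def tri(pt,ps):
    X=cv2.triangulatePoints(P["top"],P["scene"],np.float64(pt).reshape(2,1),np.float64(ps).reshape(2,1)); X=(X[:3]/X[3]).ravel()
    return X,max(np.linalg.norm(proj("top",X)-pt),np.linalg.norm(proj("scene",X)-ps))
def onz(n,p,z):
    A=P[n]; u=np.array([*p,1.]); 
    s=np.linalg.solve(np.c_[A[:,:2],-u],-(A[:,2]*z+A[:,3])); return np.r_[s[:2],z]
T=lambda u,v:(130+u/2.2,125+v/2.2)
S=lambda u,v:(225+u/3,115+v/3)
def orange(im):
    h=cv2.cvtColor(im,cv2.COLOR_BGR2HSV); m=cv2.inRange(h,(5,180,190),(22,255,255))
    n,l,s,c=cv2.connectedComponentsWithStats(m); return [(s[i].tolist(),c[i].round(1).tolist()) for i in range(1,n) if s[i,4]>60],l
E
python3 - <<'E'
from h import *
from scipy.optimize import least_squares
for n in M: print(n,"cam",-np.array(M[n]["R"]).T@np.array(M[n]["t"]))
for nm,t,s in[("FL",(402,415),(425,530)),("FR",(772,288),(650,245)),("RL",(303,152),(118,358)),("knobtop",(572,257),(488,254)),("ring",(567,277),(487,299)),("bar joint white",(547,217),(425,262)),("beakerbase",(257,262),(118,522)),("beakerrim",(248,225),(112,455))]:
    X,e=tri(T(*t),S(*s)); print(nm,X.round(4),round(e,2))
for n in("top","scene"):
    im=cv2.imread(f"pics/{n}0.png"); print(n,orange(im)[0])
E
```

```text
scene cam [0.28604466 0.60029796 0.73009084]
top cam [0.28049335 0.20026332 1.09859815]
FL [0.4542 0.1187 0.0677] 0.63
FR [ 0.4279 -0.2102  0.0702] 1.65
RL [0.6978 0.1043 0.0739] 0.22
knobtop [ 0.5009 -0.0475  0.1485] 0.53
ring [ 0.4957 -0.0458  0.1119] 0.43
bar joint white [ 0.5471 -0.0524  0.1161] 0.14
beakerbase [0.6465 0.1771 0.0045] 2.01
beakerrim [0.6562 0.1722 0.067 ] 0.83
top [([371, 147, 28, 26, 559], [384.1, 159.7]), ([549, 177, 19, 17, 248], [558.4, 184.9]), ([446, 303, 18, 17, 110], [454.4, 311.2]), ([420, 309, 32, 31, 345], [437.0, 325.5]), ([139, 342, 19, 25, 352], [147.2, 354.1])]
scene [([342, 126, 21, 12, 200], [351.7, 131.5]), ([232, 401, 28, 30, 473], [245.6, 415.2])]
```

```bash
cat >> h.py <<'E'
def axisline(n,cap,box,im,thr=95):
    m=np.zeros(im.shape[:2],np.uint8); x0,y0,x1,y1=box
    m[y0:y1,x0:x1]=(im[y0:y1,x0:x1].max(2)>thr)*255
    k,l,s,c=cv2.connectedComponentsWithStats(cv2.morphologyEx(m,cv2.MORPH_CLOSE,np.ones((5,5))))
    i=1+np.argmax(s[1:,4]); return (l==i)
E
python3 - <<'E'
from h import *
from scipy.optimize import least_squares
sil={};
for n,b in(("top",(120,295,260,385)),("scene",(215,315,350,445))):
    im=cv2.imread(f"pics/{n}0.png"); m=axisline(n,None,b,im); sil[n]=m; ys,xs=np.nonzero(m)
    print(n,m.sum(),xs.min(),xs.max(),ys.min(),ys.max())
# model fit: hull of projected cylinder rings vs silhouette hull
a=np.linspace(0,2*np.pi,40,endpoint=False)
def pts(p):
    x,y,th,z=p; d=np.array([np.cos(th),np.sin(th),0]); e=np.array([-d[1],d[0],0]); o=np.array([x,y,z])
    return np.concatenate([o+d*h+r*(np.cos(a)[:,None]*e+np.sin(a)[:,None]*[0,0,1]) for h,r in((0,.040),(.004,.043),(.09,.043),(.15,.0215),(.184,.0215))])
dirs=np.c_[np.cos(a),np.sin(a)]
def supp(q): return (q@dirs.T).max(0)
obs={n:supp(np.argwhere(m)[:,::-1].astype(float)) for n,m in sil.items()}
f=lambda p:np.concatenate([supp(proj(n,pts(p)))-obs[n] for n in sil])
r=least_squares(f,[.4,.25,1.5,.043],loss="soft_l1",x_scale=[.01,.01,.1,.01])
print("bottle bottom xy,th(deg),z",r.x.round(4),np.degrees(r.x[2]),"rms px",np.sqrt((f(r.x)**2).mean()))
d=np.array([np.cos(r.x[2]),np.sin(r.x[2])]);print("neck155",r.x[:2]+.155*d)
print("cap tri",tri((147.2,354.1),(245.6,415.2)),"standing cap tri",tri((384.1,159.7),(351.7,133)))
for nm,t,s in[("railL",(336,161),(172,317)),("barL",(372,277),(292,398)),("barR",(706,160),(522,153))]:
    print(nm,*tri(T(*t),S(*s)))
# standing bottle: cap top circle in top, z=.259
print("stand cap top at z.259 top",onz("top",T(560,76),.259),"scene",onz("scene",S(380,47),.259))
E
```

```text
top 4309 138 244 312 369
scene 5455 230 335 328 433
bottle bottom xy,th(deg),z [0.4786 0.2494 1.3748 0.0428] 78.76948948415317 rms px 1.3721165701957947
neck155 [0.50881287 0.4014466 ]
cap tri (array([0.5081341 , 0.41630548, 0.05683916]), np.float64(0.12129024074600334)) standing cap tri (array([ 0.60509544, -0.07327279,  0.25113865]), np.float64(0.18359879640609292))
railL [0.66268347 0.08639701 0.11598426] 0.6241380446380632
barL [0.56203798 0.09819042 0.10583778] 1.1833720167196187
barR [ 0.53693027 -0.1917059   0.12482886] 0.39026546406049994
stand cap top at z.259 top [ 0.60182632 -0.07153833  0.259     ] scene [ 0.60407956 -0.06928634  0.259     ]
```

Call:
servo_tool(rows="0 0 60 0 0 0 1; 345 559 60 0 0 0 1; 345 559 60 0 0 0 1; 345 559 60 0 0 0 1; 345 559 60 0 0 0 1; 345 559 60 0 0 0 1; 345 559 60 0 0 0 1; 345 559 60 0 0 0 1; 345 559 60 0 0 0 1; 345 559 60 0 0 0 1; 345 559 60 0 0 0 1; 345 559 60 0 0 0 1; 345 559 60 0 0 0 0.7; 345 559 60 0 0 0 0.7; 345 559 60 0 0 0 0.7; 345 559 60 0 0 0 0.7")

```text
t: 2.1
eef_pos: [0.4974, -0.0478, 0.3084]
orientation: [3.118, 0.385, 0.0]
contact_force: [-0.3, -1.0, -0.3]
opening: 0.0596
grip_force: 0.0
```

```bash
cat >> h.py <<'E'
def log():
    from station import monitor
    import json
    s=monitor.get_state(); json.dump({k:np.array(s[k]).tolist() for k in("q","eef_pos","orientation")},open("log.jsonl","a")); open("log.jsonl","a").write("\n"); return s
E
python3 - <<'E'
from h import *
from station import camera
s=log(); print(s["t"],s["q"],s["eef_pos"],s["orientation"],s["opening"])
a=camera("top")[170:320,310:470];b=camera("scene")[120:270,310:470]
cv2.imwrite("pics/k1.png",cv2.resize(np.hstack([a,b]),None,fx=2.5,fy=2.5,interpolation=cv2.INTER_CUBIC))
E
```

```text
2.1 [-2.28021977e-01  2.49179245e-01  1.77491358e+00 -1.37715983e-04
  1.11730779e+00  1.09731902e+00] [ 0.49744086 -0.04781421  0.30843968] [3.11777039e+00 3.84664898e-01 2.16453077e-04] 0.05960603310783801
```

View pics/k1.png

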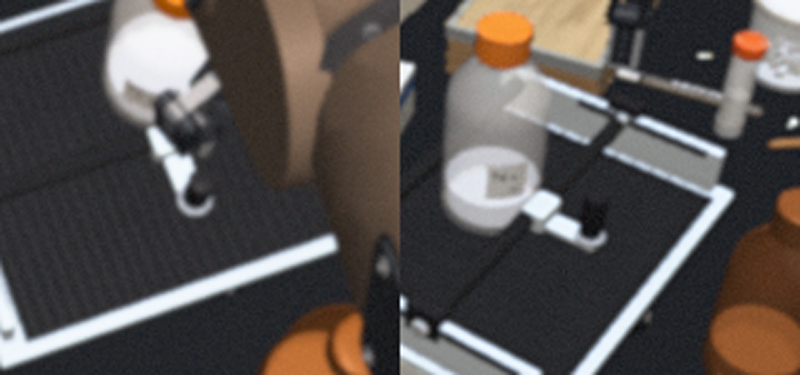

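The gripper hangs above the knob in both views, with the knob at about top (388,247) and scene (387,205). I descend and pinch.

Call:
servo_tool(rows="0 0 -60 0 0 0 0.7; 0 0 -120 0 0 0 0.7; 0 0 -150 0 0 0 0.7; 0 0 -165 0 0 0 0.7; 0 0 -172 0 0 0 0.7; 0 0 -172 0 0 0 0.7; 0 0 -172 0 0 0 0.5; 0 0 -172 0 0 0 0.35; 0 0 -172 0 0 0 0; 0 0 -172 0 0 0 0; 0 0 -172 0 0 0 0; 0 0 -172 0 0 0 0")

```text
t: 3.7
eef_pos: [0.4981, -0.0474, 0.1371]
orientation: [3.117, 0.387, 0.002]
contact_force: [-1.4, -2.3, 5.5]
opening: 0.0185
grip_force: 58.3
```

```bash
python3 -c "
from h import *
s=log();print(s['q'])"
```

```text
[-2.26849519e-01  4.71914441e-01  1.97833616e+00 -7.56642057e-04
  6.89774611e-01  1.09763535e+00]
```

Call:
servo_tool(rows="-4 0 0 0 0 0 0; -10 1 0 0 0 0 0; -17 1 0 0 0 0 0; -24 2 0 0 0 0 0; -30 2 0 0 0 0 0; -35 3 0 0 0 0 0; -39 3 0 0 0 0 0; -41 3 0 0 0 0 0; -41 3 0 0 0 0 0; -41 3 0 0 0 0 0")

```text
t: 4.95
eef_pos: [0.4576, -0.0445, 0.137]
orientation: [3.116, 0.386, 0.004]
contact_force: [3.4, -3.3, 6.7]
opening: 0.0186
grip_force: 59.1
```

```bash
python3 -c "
from h import *
s=log();print(s['q'])"
```

```text
[-2.40600257e-01  4.27737623e-01  2.07391377e+00 -5.08384538e-04
  6.36952099e-01  1.08384441e+00]
```

Call:
servo_tool(rows="0 0 0 0 0 0 0.4; 0 0 0 0 0 0 0.7; 0 0 0 0 0 0 0.7; 0 0 30 0 0 0 0.7; 0 0 80 0 0 0 1; 0 0 140 0 0 0 1; 0 0 190 0 0 0 1; 20 60 220 0 -10 0 1; 40 120 220 0 -20 0 1; 40 120 220 0 -20 0 1; 40 120 220 0 -20 0 1")

```text
t: 6.32
eef_pos: [0.4965, 0.0762, 0.3561]
orientation: [3.029, 0.378, 0.531]
contact_force: [-1.2, -0.9, 0.1]
opening: 0.0854
grip_force: 0.0
```

```bash
cat > kin.py <<'E'
import json,numpy as np
from scipy.optimize import least_squares
from scipy.spatial.transform import Rotation as R
def fk(q,p):
    h,a1,L1,e,L2,Lt,lat=p
    Q=R.from_euler("z",q[0])
    def ry(a): return R.from_euler("y",a)
    X=Q.apply([a1,0,h]); A=Q*ry(q[1]); X=X+A.apply([0,0,L1]); A=A*ry(q[2]); X=X+A.apply([e,lat,L2])
    A=A*R.from_euler("z",q[3])*ry(q[4])*R.from_euler("z",q[5]+np.pi/2) ; X=X+A.apply([0,0,Lt])
    return X,A
P0=None
def data(): return [json.loads(l) for l in open("log.jsonl") if l.strip()]
D=data()+[dict(q=[-1.43,.491,1.559,0,1.092,-.106],eef_pos=[.15268593,-.60585923,.24780118],orientation=[-3.11672271,-.386533478,0])]
def res(p):
    o=[]
    for d in D:
        X,A=fk(d["q"],p); o+=[*(X-d["eef_pos"])]
    return o+list(1e-3*(np.array(p)-[.15,.1,.45,0,.4,.25,.066]))
def fit():
    r=least_squares(res,[.15,.1,.45,0,.4,.25,.066]); return r.x,r
E
python3 - <<'E'
import h; s=h.log(); print(s["t"],s["q"],s["eef_pos"],s["orientation"])
from kin import *
p,r=fit(); print(p.round(4),abs(np.array(r.fun)[:-7]).max())
for d in D: print((R.from_rotvec(d["orientation"]).inv()*fk(d["q"],p)[1]).as_rotvec().round(3))
E
```

```text
6.325 [ 0.02462292  0.09551987  1.87795365 -0.01144242  0.82104971  1.35344569] [0.49650417 0.07615252 0.35612207] [3.02943699 0.37805367 0.53125692]
[1.967e-01 1.000e-04 5.874e-01 4.330e-02 4.107e-01 2.389e-01 6.600e-02] 0.00025637863789751414
[0. 0. 0.]
[ 0. -0.  0.]
[-0. -0. -0.]
[-0.  0.  0.]
[-0.001 -0.    -0.   ]
```

```bash
cat >> kin.py <<'E'
p,_=fit()
lo=np.array([-3.1,-.84,.05,-1.13,.06,-2.69]);hi=np.array([3.1,2.19,2.79,4.28,2.93,2.69])
def ik(X,A,seeds):
    best=None
    for s in seeds:
        f=lambda q:np.r_[(fk(q,p)[0]-X)*5,(A.inv()*fk(q,p)[1]).as_rotvec()]
        r=least_squares(f,np.clip(s,lo+1e-3,hi-1e-3),bounds=(lo,hi),max_nfev=60)
        if r.cost<1e-7 and (best is None or np.abs(r.x-seeds[0]).max()<np.abs(best-seeds[0]).max()): best=r.x
    return best
Z=np.array([0,0,1.])
def place(fz,a,sg=1):
    f=np.array([np.cos(fz),np.sin(fz),0]); z=np.cos(a)*f-np.sin(a)*Z; y=sg*np.cross(f,Z); return R.from_matrix(np.c_[np.cross(y,z),y,z])
def grasp(a,th,sg=1):
    d=np.array([np.cos(th),np.sin(th),0]); z=-np.cos(a)*Z-np.sin(a)*d; y=sg*np.cross(d,Z); return R.from_matrix(np.c_[np.cross(y,z),y,z])
E
python3 - <<'E'
from kin import *
q0=np.array(D[-2]["q"]); rng=np.random.default_rng(0)
S=[q0,np.array([.2,.3,1.7,0,.3,1.5]),np.array([.2,.3,1.7,1.5,.8,0]),np.array([.2,.3,1.7,3.1,.8,-1.5]),np.array([.2,.3,1.7,-1,.8,1.])]
for a in (0,20,35,50):
    print("a",a,"grasp",[None if (g:=ik(np.array([.509,.401,.045]),grasp(np.radians(a),1.375,sg),S)) is None else g.round(2).tolist() for sg in(1,-1)])
    for fz in range(-90,91,30):
        for sg in(1,-1):
            q=ik(np.array([.61,.034,.235]),place(np.radians(fz),np.radians(a),sg),S)
            if q is not None: print("  place",fz,sg,q.round(2))
E
```

```text
a 0 grasp [[0.57, 0.76, 1.66, 0.0, 0.72, 0.76], [0.57, 0.76, 1.66, 0.0, 0.72, -2.38]]
  place -30 1 [ 0.21  0.7   2.22  3.89  1.41 -1.72]
  place -30 -1 [0.21 0.7  2.22 3.89 1.41 1.42]
  place 0 1 [-0.09  0.69  2.36  3.05  1.49 -1.56]
  place 0 -1 [-0.09  0.69  2.36  3.05  1.49  1.58]
  place 30 1 [-0.37  0.7   2.27  2.24  1.46 -1.43]
  place 30 -1 [-0.37  0.7   2.27  2.24  1.46  1.71]
  place 60 1 [-0.47  0.74  2.    1.62  1.55 -1.17]
  place 60 -1 [-0.47  0.74  2.    1.62  1.55  1.97]
  place 90 1 [-0.43  0.83  1.68  1.22  1.82 -0.99]
  place 90 -1 [-0.43  0.83  1.68  1.22  1.82  2.15]
a 20 grasp [[0.65, 0.85, 1.48, -0.26, 1.09, 1.0], None]
  place -90 -1 [ 0.3   0.73  1.6  -1.12  1.53  0.81]
  place -30 1 [ 0.19  0.53  2.16  4.04  0.9  -1.94]
  place -30 -1 [0.19 0.53 2.16 4.04 0.9  1.2 ]
  place 0 1 [-0.08  0.49  2.29  3.04  0.86 -1.53]
  place 0 -1 [-0.08  0.49  2.29  3.04  0.86  1.61]
  place 30 1 [-0.34  0.51  2.2   2.09  0.97 -1.18]
  place 30 -1 [-0.34  0.51  2.2   2.09  0.97  1.96]
  place 60 1 [-0.44  0.59  1.96  1.44  1.23 -0.95]
  place 60 -1 [-0.44  0.59  1.96  1.44  1.
[... 349 characters left out ...]
  2.11  1.78  0.66  2.33]
  place 60 1 [-0.38  0.51  1.91  1.22  1.04 -0.71]
  place 60 -1 [-0.38  0.51  1.91  1.22  1.04  2.43]
  place 90 1 [-0.36  0.63  1.65  0.89  1.42 -0.77]
  place 90 -1 [-0.36  0.63  1.65  0.89  1.42  2.37]
a 50 grasp [[0.73, 1.04, 1.23, -0.48, 1.63, 1.09], None]
  place -90 -1 [ 0.19  0.58  1.6  -0.73  1.23  0.55]
  place -60 -1 [ 0.19  0.48  1.8  -0.94  0.85  0.3 ]
  place 0 1 [-0.07  0.35  2.04  0.69  0.07  0.83]
  place 0 -1 [-0.07  0.35  2.04  0.69  0.07 -2.31]
  place 30 1 [-0.23  0.38  1.99  1.14  0.5  -0.14]
  place 60 1 [-0.31  0.46  1.84  0.92  0.91 -0.39]
  place 90 1 [-0.3   0.56  1.64  0.7   1.27 -0.63]
  place 90 -1 [-0.3   0.56  1.64  0.7   1.27  2.51]
```

```bash
cat >> kin.py <<'E'
def path(X0,A0,X1,A1,q,n=14,show=True):
    rv=(A1*A0.inv()).as_rotvec(); ok=True; qs=[]
    for t in np.linspace(0,1,n+1)[1:]:
        r=ik(X0+t*(X1-X0),R.from_rotvec(rv*t)*A0,[q]); 
        if r is None: print("fail",t); return None
        qs.append(r); q=r
    Q=np.array(qs); 
    if show: print("rv deg",np.degrees(rv).round(1),"end",Q[-1].round(2),"min",Q.min(0).round(2),"max",Q.max(0).round(2),"maxstep",np.abs(np.diff(Q,axis=0)).max(0).round(2))
    return Q[-1]
E
python3 - <<'E'
from kin import *
q=np.array(D[-2]["q"]); X=np.array(D[-2]["eef_pos"]); A=R.from_rotvec(D[-2]["orientation"])
th=1.375; d=np.array([np.cos(th),np.sin(th),0]); neck=np.array([.5088,.4014,.043])
for a in (30,45):
  for fz in (20,30,40):
    ar=np.radians(a); G=grasp(ar,th); z=G.apply(Z); Xg=neck+.002*z; Xp=Xg-.1*z
    print("a",a,fz,"Xg",Xg.round(4),"Xp",Xp.round(4),"shift",((Xp-X)*1e3).round(0))
    q1=path(X,A,Xp,G,q)
    if q1 is None: continue
    q2=path(Xp,G,Xg,G,q1,5)
    up=Xg+[0,0,.28]; q3=path(Xg,G,up,G,q2,6)
    if q3 is None: continue
    Pl=place(np.radians(fz),ar); over=np.array([.608,.034,.34]); q4=path(up,G,over,Pl,q3,20)
    if q4 is not None: path(over,Pl,over-[0,0,.11],Pl,q4,5)
E
```

```text
a 30 20 Xg [0.5086 0.4004 0.0413] Xp [0.5183 0.4495 0.1279] shift [  22.  373. -228.]
rv deg [-34.   39.3  59. ] end [ 0.72  0.86  1.23 -0.31  1.48  1.02] min [ 0.09  0.14  1.23 -0.31  0.85  1.02] max [ 0.72  0.86  1.86 -0.06  1.48  1.38] maxstep [0.07 0.06 0.08 0.04 0.07 0.06]
rv deg [0. 0. 0.] end [ 0.68  0.91  1.4  -0.34  1.27  1.05] min [ 0.68  0.87  1.27 -0.34  1.27  1.02] max [ 0.72  0.91  1.4  -0.31  1.44  1.05] maxstep [0.01 0.01 0.04 0.01 0.04 0.01]
rv deg [0. 0. 0.] end [ 0.68  0.64  1.17 -0.33  1.74  0.89] min [ 0.68  0.64  1.17 -0.33  1.34  0.89] max [ 0.68  0.85  1.38 -0.32  1.74  1.03] maxstep [0.   0.05 0.06 0.01 0.09 0.03]
rv deg [ 70.8 -60.7 -45.8] end [-0.25  0.23  2.08  1.8   0.52 -0.59] min [-0.25  0.2   1.23 -0.31  0.39 -0.59] max [0.65 0.6  2.08 1.8  1.65 1.02] maxstep [0.05 0.04 0.06 0.28 0.09 0.25]
rv deg [0. 0. 0.] end [-0.25  0.44  2.2   2.24  0.67 -1.11] min [-0.25  0.27  2.11  1.9   0.54 -1.11] max [-0.25  0.44  2.2   2.24  0.67 -0.71] maxstep [0.   0.05 0.03 0.1  0.04 0.11]
a 30 30 Xg [0.5086 0.4004 0.0413] Xp [0.5183 0.4495 0.1279] shift [  22.  373. -22
[... 4307 characters left out ...]
27 -0.44  1.54  1.09] min [ 0.72  1.    1.09 -0.44  1.54  1.05] max [ 0.76  1.01  1.27 -0.42  1.71  1.09] maxstep [0.01 0.   0.05 0.01 0.05 0.01]
rv deg [0. 0. 0.] end [ 0.72  0.73  1.09 -0.48  1.95  0.89] min [ 0.72  0.73  1.09 -0.48  1.6   0.89] max [ 0.72  0.95  1.27 -0.44  1.95  1.06] maxstep [0.   0.05 0.06 0.01 0.08 0.04]
rv deg [ 78.7 -46.5 -30.4] end [-0.29  0.27  1.86  0.98  0.79 -0.06] min [-0.29  0.25  1.14 -0.45  0.76 -0.06] max [0.69 0.69 1.86 0.98 1.87 0.97] maxstep [0.06 0.04 0.05 0.14 0.08 0.12]
rv deg [0. 0. 0.] end [-0.29  0.42  1.99  1.27  0.67 -0.45] min [-0.29  0.29  1.89  1.03  0.67 -0.45] max [-0.29  0.42  1.99  1.27  0.76 -0.13] maxstep [0.   0.03 0.03 0.07 0.03 0.09]
```

Call:
servo_tool(rows="3 50 0 -5.7 6.2 6.9 1; 6 100 -20 -11.4 12.5 13.9 1; 10 150 -40 -17 18.7 20.8 1; 13 200 -60 -22.7 25 27.7 1; 16 250 -80 -28.4 31.2 34.6 1; 20 300 -90 -34 37.4 41.6 1; 23 350 -100 -39.7 43.7 48.5 1; 26 393 -100 -45.4 49.9 55.4 1; 26 393 -150 -45.4 49.9 55.4 1; 26 393 -200 -45.4 49.9 55.4 1; 26 393 -244 -45.4 49.9 55.4 1; 26 393 -244 -45.4 49.9 55.4 1; 26 393 -244 -45.4 49.9 55.4 1; 26 393 -244 -45.4 49.9 55.4 1")

```text
t: 8.07
eef_pos: [0.5235, 0.469, 0.1147]
orientation: [1.954, 1.601, -0.803]
contact_force: [-1.0, 0.5, 0.0]
opening: 0.0855
grip_force: 0.0
```

```bash
python3 - <<'E'
from h import *
from station import camera
s=log(); print(s["t"],s["q"],s["eef_pos"],s["orientation"],s["opening"])
import kin
print((kin.grasp(np.pi/4,1.375)*kin.R.from_rotvec(s["orientation"]).inv()).as_rotvec(degrees=True))
a=camera("top")[260:420,90:250];b=camera("scene")[300:460,190:350]
print(orange(camera("top"))[0][-1],orange(camera("scene"))[0])
cv2.imwrite("pics/g1.png",cv2.resize(np.hstack([a,b]),None,fx=2.5,fy=2.5,interpolation=cv2.INTER_CUBIC))
E
```

```text
8.075 [ 0.77255665  1.0051635   1.04416826 -0.42005999  1.75983731  1.03556132] [0.5235286  0.46904347 0.11467003] [ 1.95439382  1.60133383 -0.80277888] 0.08554167204916868
[-0.15941127  0.20782769  0.05119208]
([139, 342, 19, 25, 347], [147.2, 354.1]) [([342, 126, 20, 13, 212], [351.6, 131.8])]
```

View pics/g1.png

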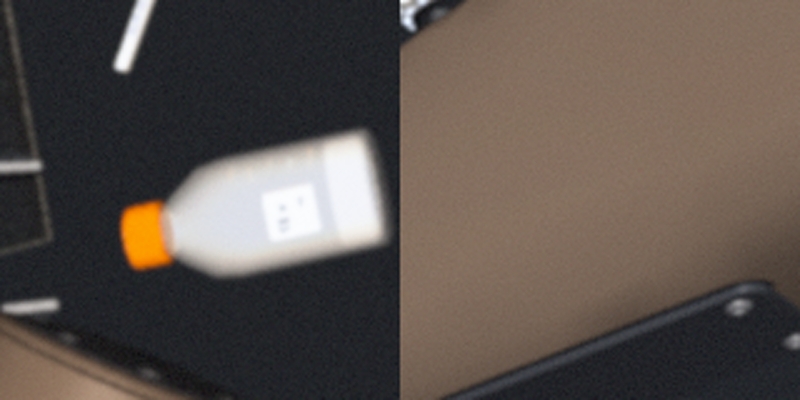

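In the top view the fingertips straddle the cap line, at about (98,326) and (102,383), with the cap at (147,354). The scene view is blocked by the arm. I advance along the fingers and grip.

Call:
servo_tool(rows="-5 -25 -26 0 0 0 1; -10 -48 -50 0 0 0 1; -14 -63 -66 0 0 0 1; -15 -69 -73 0 0 0 1; -15 -69 -73 0 0 0 1; -15 -69 -73 0 0 0 0.8; -15 -69 -73 0 0 0 0.65; -15 -69 -73 0 0 0 0.5; -15 -69 -73 0 0 0 0.3; -15 -69 -73 0 0 0 0.3; -15 -69 -73 0 0 0 0; -15 -69 -73 0 0 0 0; -15 -69 -73 0 0 0 0")

```text
t: 9.9
eef_pos: [0.5078, 0.4003, 0.0397]
orientation: [1.953, 1.602, -0.805]
contact_force: [-0.3, 5.3, 4.5]
opening: 0.0418
grip_force: 60.2
```

Gripped: 42 mm opening and 60 N. Now lift 50 mm slowly, then the rest.

Call:
servo_tool(rows="0 0 6 0 0 0 0; 0 0 18 0 0 0 0; 0 0 40 0 0 0 0; 0 0 75 0 0 0 0; 0 0 115 0 0 0 0; 0 0 160 0 0 0 0; 0 0 205 0 0 0 0; 0 0 245 0 0 0 0; 0 0 270 0 0 0 0; 0 0 280 0 0 0 0; 0 0 280 0 0 0 0")

```text
t: 11.28
eef_pos: [0.5076, 0.3998, 0.3198]
orientation: [1.953, 1.602, -0.805]
contact_force: [-0.9, 0.9, -4.4]
opening: 0.0419
grip_force: 61.0
```

```bash
python3 - <<'E'
from h import *
from kin import *
s=log(); X=np.array(s["eef_pos"]);A=R.from_rotvec(s["orientation"]); print(s["q"].round(2) if hasattr(s["q"],"round") else s["q"])
# actual bottle dir in tool assumed d; target: rotate so that d->Z with f=30deg
Pl=place(np.radians(30),np.pi/4); G=grasp(np.pi/4,1.375)
print("shift to over",((np.array([.608,.034,.34])-X)*1e3).round(1),(Pl*A.inv()).as_rotvec(degrees=True).round(1))
from station import camera
cv2.imwrite("pics/l1.png",camera("top"))
E
```

```text
[ 0.72  0.73  1.09 -0.48  1.94  0.89]
shift to over [ 100.4 -365.8   20.2] [ 75.  -53.6 -38. ]
```

View pics/l1.png

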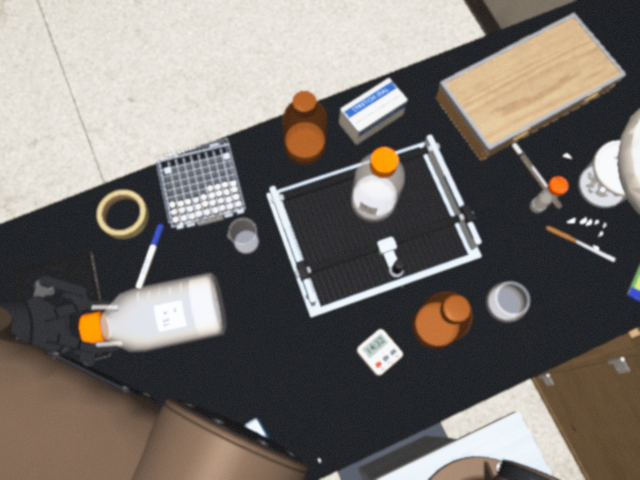

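The top view shows the bottle held level by its neck at (90,327), with the bar well open. I turn it upright while carrying it over.

Call:
servo_tool(rows="3 -10 20 2 -1.4 -1 0; 9 -32 20 6.6 -4.7 -3.3 0; 16 -58 20 12 -8.6 -6.1 0; 24 -86 20 17.6 -12.6 -8.9 0; 31 -114 20 23.4 -16.7 -11.9 0; 39 -142 20 29.2 -20.9 -14.8 0; 47 -170 20 35 -25 -17.7 0; 54 -198 20 40.6 -29 -20.6 0; 62 -226 20 46.4 -33.2 -23.5 0; 70 -254 20 52 -37.2 -26.3 0; 77 -282 20 57.8 -41.3 -29.3 0; 84 -307 20 63 -45 -31.9 0; 91 -330 20 67.7 -48.4 -34.3 0; 96 -350 20 71.8 -51.3 -36.4 0; 99 -361 20 74 -52.9 -37.5 0; 100 -366 20 75 -53.6 -38 0; 100 -366 20 75 -53.6 -38 0; 100 -366 20 75 -53.6 -38 0")

```text
t: 13.58
eef_pos: [0.6075, 0.0339, 0.3398]
orientation: [-2.639, -0.709, -1.093]
contact_force: [0.6, 0.2, -2.9]
opening: 0.0418
grip_force: 61.3
```

```bash
python3 - <<'E'
from h import *
from kin import *
from station import camera
s=log(); X=np.array(s["eef_pos"]);A=R.from_rotvec(s["orientation"]); print(np.round(s["q"],2))
print((place(np.radians(30),np.pi/4)*A.inv()).as_rotvec(degrees=True).round(1))
t=camera("top")[120:320,250:490]; c=camera("scene")[70:310,210:410]
cv2.imwrite("pics/o1.png",np.hstack([cv2.resize(t,(480,400),interpolation=cv2.INTER_CUBIC),cv2.resize(c,(320,384),interpolation=cv2.INTER_CUBIC).__class__ and cv2.copyMakeBorder(cv2.resize(c,(320,384),interpolation=cv2.INTER_CUBIC),0,16,0,0,cv2.BORDER_CONSTANT)]))
E
```

```text
[-0.25  0.24  1.91  1.    0.63  0.07]
[ 0.   0.  -0.1]
```

View pics/o1.png

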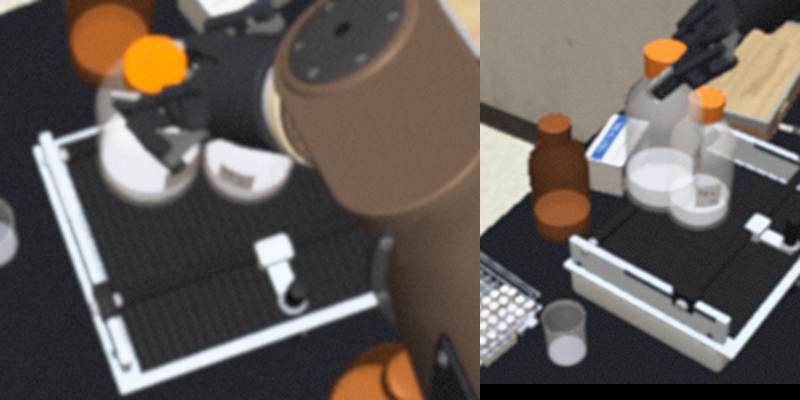

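The bottle is upright, left of the standing one and with a gap, behind the open bar; its cap is at crop (155,65) left and (665,58) right. Descend.

Call:
servo_tool(rows="0 0 -10 0 0 0 0; 0 0 -30 0 0 0 0; 0 0 -52 0 0 0 0; 0 0 -72 0 0 0 0; 0 0 -86 0 0 0 0; 0 0 -95 0 0 0 0; 0 0 -100 0 0 0 0; 0 0 -100 0 0 0 0")

```text
t: 14.68
eef_pos: [0.6078, 0.0341, 0.2393]
orientation: [-2.639, -0.709, -1.093]
contact_force: [-0.5, 0.2, -2.9]
opening: 0.0416
grip_force: 61.3
```

Call:
servo_tool(rows="0 0 -2 0 0 0 0; 0 0 -4 0 0 0 0; 0 0 -6 0 0 0 0; 0 0 -6 0 0 0 0")

```text
t: 15.18
eef_pos: [0.6077, 0.0339, 0.2332]
orientation: [-2.639, -0.708, -1.093]
contact_force: [-0.1, -0.5, -3.1]
opening: 0.0421
grip_force: 61.3
```

Call:
servo_tool(rows="0 0 -1 0 0 0 0; 0 0 -2 0 0 0 0; 0 0 -3 0 0 0 0; 0 0 -3 0 0 0 0")

```text
t: 15.68
eef_pos: [0.6077, 0.0339, 0.2302]
orientation: [-2.639, -0.708, -1.093]
contact_force: [-0.1, 0.2, -5.0]
opening: 0.0415
grip_force: 61.3
```

Call:
servo_tool(rows="0 0 -1 0 0 0 0; 0 0 -2 0 0 0 0; 0 0 -2 0 0 0 0")

```text
t: 16.05
eef_pos: [0.6082, 0.0342, 0.2301]
orientation: [-2.637, -0.709, -1.098]
contact_force: [-4.8, -0.3, 11.6]
opening: 0.0418
grip_force: 62.6
```

Touchdown at z=0.230. I ease off, then nudge it toward the rail.

Call:
servo_tool(rows="0 0 1 0 0 0 0; 1 0 2 0 0 0 0; 2 0 2 0 0 0 0; 3 0 2 0 0 0 0; 3 0 2 0 0 0 0")

```text
t: 16.68
eef_pos: [0.6108, 0.0339, 0.2302]
orientation: [-2.639, -0.709, -1.093]
contact_force: [-1.6, 0.5, -0.1]
opening: 0.0417
grip_force: 61.3
```

Call:
servo_tool(rows="1 0 0 0 0 0 0; 2 0 0 0 0 0 0; 3 0 0 0 0 0 0; 3 0 0 0 0 0 0")

```text
t: 17.18
eef_pos: [0.6138, 0.0337, 0.2302]
orientation: [-2.64, -0.708, -1.093]
contact_force: [0.5, -0.7, -3.6]
opening: 0.0417
grip_force: 61.4
```

Call:
servo_tool(rows="1 0 0 0 0 0 0; 2 0 0 0 0 0 0; 3 0 0 0 0 0 0; 3 0 0 0 0 0 0")

```text
t: 17.68
eef_pos: [0.6166, 0.0341, 0.2303]
orientation: [-2.639, -0.709, -1.093]
contact_force: [-4.8, 1.8, 1.3]
opening: 0.0415
grip_force: 62.2
```

Contact with the rail (Fx ≈ -5 N). Release and back out along the fingers.

Call:
servo_tool(rows="-1 0 0 0 0 0 0; -1 0 -1 0 0 0 0; -1 0 -1 0 0 0 0.52; -1 0 -1 0 0 0 0.58; -1 0 -1 0 0 0 0.7; -1 0 -1 0 0 0 0.75; -1 0 -1 0 0 0 0.75; -7 -4 6 0 0 0 0.75; -19 -11 20 0 0 0 0.75; -38 -22 42 0 0 0 0.75; -62 -36 70 0 0 0 0.75; -93 -54 105 0 0 0 0.75; -120 -70 140 0 0 0 0.75; -120 -70 140 0 0 0 0.75")

```text
t: 19.42
eef_pos: [0.4957, -0.0371, 0.3731]
orientation: [-2.641, -0.709, -1.099]
contact_force: [0.2, -0.4, -0.5]
opening: 0.0639
grip_force: 0.0
```

```bash
python3 - <<'E'
from h import *
from kin import *
from station import camera
s=log(); X=np.array(s["eef_pos"]);A=R.from_rotvec(s["orientation"]); q=np.array(s["q"]); print(s["t"],q.round(2),X.round(4))
for az in (-75.9,-30,0):
    z=-Z; y=np.array([np.cos(np.radians(az)),np.sin(np.radians(az)),0]); K=R.from_matrix(np.c_[np.cross(y,z),y,z])
    X1=np.array([.4576,-.0445,.29]); print(az,((X1-X)*1e3).round(0)); path(X,A,X1,K,q,12)
t=camera("top"); c=camera("scene"); print(orange(t)[0],orange(c)[0])
cv2.imwrite("pics/p1.png",np.hstack([cv2.resize(t[120:320,250:490],(480,400),interpolation=cv2.INTER_CUBIC),cv2.resize(c[90:290,240:400],(320,400),interpolation=cv2.INTER_CUBIC)]))
E
```

```text
19.425 [-0.51  0.05  2.04  0.95  0.84 -0.06] [ 0.4957 -0.0371  0.3731]
-75.9 [-38.  -7. -83.]
rv deg [-16.7  42.1 -15.1] end [-0.24  0.21  1.89  0.    1.05  1.08] min [-0.49  0.05  1.89  0.    0.81  0.05] max [-0.24  0.21  2.03  0.86  1.05  1.08] maxstep [0.02 0.02 0.01 0.1  0.04 0.11]
-30 [-38.  -7. -83.]
rv deg [-32.1  32.5  28.4] end [-0.24  0.21  1.89 -0.    1.05  0.28] min [-0.5   0.06  1.89 -0.    0.85 -0.02] max [-0.24  0.21  2.02  0.86  1.05  0.28] maxstep [0.03 0.02 0.02 0.09 0.02 0.04]
0 [-38.  -7. -83.]
rv deg [-40.7  23.8  56.7] end [-0.24  0.21  1.89  0.    1.05 -0.24] min [-0.5   0.06  1.89  0.    0.87 -0.24] max [-0.24  0.21  2.02  0.87  1.05 -0.07] maxstep [0.03 0.01 0.02 0.08 0.03 0.02]
[([371, 147, 28, 26, 548], [384.2, 159.6]), ([310, 167, 27, 26, 561], [322.6, 179.4])] [([342, 126, 21, 13, 208], [351.6, 131.7]), ([309, 149, 22, 16, 278], [320.2, 156.9])]
```

View pics/p1.png

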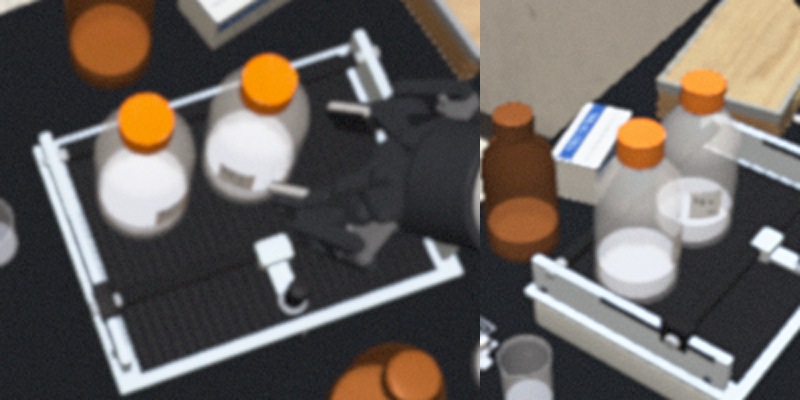

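Both bottles stand upright side by side at the rail, with caps at top (323,179) and (384,160); the standing one has not moved. Now back to the knob.

Call:
servo_tool(rows="-8 -2 0 -3.3 8.4 -3 0.7; -16 -3 0 -6.7 16.8 -6 0.7; -23 -4 0 -10 25.3 -9 0.7; -30 -6 -20 -13.4 33.7 -12 0.7; -38 -7 -40 -16.7 42.1 -15.1 0.7; -38 -7 -83 -16.7 42.1 -15.1 0.7; -38 -7 -83 -16.7 42.1 -15.1 0.7; -38 -7 -83 -16.7 42.1 -15.1 0.7")

```text
t: 20.52
eef_pos: [0.4592, -0.0429, 0.288]
orientation: [-3.113, -0.383, 0.005]
contact_force: [0.3, -0.4, 1.2]
opening: 0.0601
grip_force: 0.0
```

Call:
servo_tool(rows="-1 -2 -50 0 0 0 0.7; -1 -2 -100 0 0 0 0.7; -1 -2 -130 0 0 0 0.7; -1 -2 -145 0 0 0 0.7; -1 -2 -151 0 0 0 0.7; -1 -2 -151 0 0 0 0.7; -1 -2 -151 0 0 0 0.5; -1 -2 -151 0 0 0 0.35; -1 -2 -151 0 0 0 0; -1 -2 -151 0 0 0 0; -1 -2 -151 0 0 0 0; -1 -2 -151 0 0 0 0")

```text
t: 22.02
eef_pos: [0.4578, -0.0445, 0.137]
orientation: [-3.113, -0.381, 0.004]
contact_force: [-1.3, 6.7, 7.5]
opening: 0.0184
grip_force: 58.3
```

Call:
servo_tool(rows="4 0 0 0 0 0 0; 10 -1 0 0 0 0 0; 16 -1 0 0 0 0 0; 22 -2 0 0 0 0 0; 27 -2 0 0 0 0 0; 31 -2 0 0 0 0 0; 33 -3 0 0 0 0 0; 34 -3 0 0 0 0 0; 34 -3 0 0 0 0 0")

```text
t: 23.15
eef_pos: [0.4917, -0.0471, 0.137]
orientation: [-3.112, -0.381, 0.004]
contact_force: [-1.7, 11.2, 8.1]
opening: 0.0183
grip_force: 58.9
```

Call:
servo_tool(rows="1 0 0 0 0 0 0; 2 0 0 0 0 0 0; 2 0 0 0 0 0 0")

```text
t: 23.52
eef_pos: [0.4936, -0.0472, 0.137]
orientation: [-3.112, -0.381, 0.005]
contact_force: [-1.4, 8.2, 8.0]
opening: 0.0184
grip_force: 58.9
```

Call:
servo_tool(rows="1 0 0 0 0 0 0; 2 0 0 0 0 0 0; 2 0 0 0 0 0 0")

```text
t: 23.9
eef_pos: [0.4957, -0.0473, 0.137]
orientation: [-3.112, -0.381, 0.005]
contact_force: [-1.7, 7.6, 8.9]
opening: 0.0183
grip_force: 58.9
```

Call:
servo_tool(rows="1 0 0 0 0 0 0; 1 0 0 0 0 0 0")

```text
t: 24.15
eef_pos: [0.4967, -0.0474, 0.137]
orientation: [-3.112, -0.382, 0.005]
contact_force: [-2.1, 7.4, 8.3]
opening: 0.0185
grip_force: 58.8
```

Call:
servo_tool(rows="1 0 0 0 0 0 0; 1 0 0 0 0 0 0")

```text
t: 24.4
eef_pos: [0.4977, -0.0475, 0.137]
orientation: [-3.112, -0.381, 0.005]
contact_force: [-1.2, 5.9, 8.4]
opening: 0.0185
grip_force: 58.8
```

Call:
servo_tool(rows="1 0 0 0 0 0 0; 1 0 0 0 0 0 0")

```text
t: 24.65
eef_pos: [0.4987, -0.0475, 0.137]
orientation: [-3.113, -0.381, 0.005]
contact_force: [-2.4, 5.5, 7.7]
opening: 0.0185
grip_force: 58.8
```

Call:
servo_tool(rows="1 0 0 0 0 0 0; 1 0 0 0 0 0 0")

```text
t: 24.9
eef_pos: [0.4997, -0.0476, 0.137]
orientation: [-3.113, -0.382, 0.005]
contact_force: [-1.8, 5.0, 8.2]
opening: 0.0186
grip_force: 58.8
```

Call:
servo_tool(rows="1 0 0 0 0 0 0; 1 0 0 0 0 0 0")

```text
t: 25.15
eef_pos: [0.5007, -0.0477, 0.137]
orientation: [-3.113, -0.382, 0.005]
contact_force: [-2.8, 4.2, 8.2]
opening: 0.0185
grip_force: 58.8
```

Call:
servo_tool(rows="1 0 0 0 0 0 0; 1 0 0 0 0 0 0")

```text
t: 25.4
eef_pos: [0.5013, -0.0477, 0.137]
orientation: [-3.113, -0.382, 0.006]
contact_force: [-4.3, 3.1, 10.3]
opening: 0.0185
grip_force: 59.0
```

Call:
servo_tool(rows="1 0 0 0 0 0 0; 1 0 0 0 0 0 0")

```text
t: 25.65
eef_pos: [0.5019, -0.0477, 0.137]
orientation: [-3.113, -0.382, 0.008]
contact_force: [-6.9, 3.6, 11.4]
opening: 0.0187
grip_force: 59.3
```

```bash
python3 - <<'E'
from h import *
from station import camera
t=camera("top"); c=camera("scene"); print(orange(t)[0],orange(c)[0])
cv2.imwrite("pics/b1.png",np.hstack([cv2.resize(t[140:300,260:460],(500,400),interpolation=cv2.INTER_CUBIC),cv2.resize(c[120:260,290:395],(300,400),interpolation=cv2.INTER_CUBIC)]))
E
```

```text
[([371, 147, 27, 16, 319], [383.5, 154.6]), ([310, 167, 27, 26, 571], [322.6, 179.5]), ([549, 177, 19, 17, 252], [558.4, 184.9])] [([341, 126, 21, 13, 206], [351.1, 131.6]), ([309, 149, 22, 16, 276], [320.1, 156.9])]
```

Call:
servo_tool(rows="1 0 0 0 0 0 0; 1 0 0 0 0 0 0")

```text
t: 26.0
eef_pos: [0.5021, -0.0477, 0.137]
orientation: [-3.112, -0.382, 0.01]
contact_force: [-12.5, 1.3, 14.3]
opening: 0.0185
grip_force: 59.7
```

Call:
servo_tool(rows="1 0 0 0 0 0 0; 1 0 0 0 0 0 0")

```text
t: 26.25
eef_pos: [0.5022, -0.0477, 0.1369]
orientation: [-3.112, -0.382, 0.013]
contact_force: [-15.9, 0.4, 18.0]
opening: 0.0184
grip_force: 60.1
```

The bar has hit a hard stop at 16 N. Release and rise.

Call:
servo_tool(rows="0 0 0 0 0 0 0.3; 0 0 0 0 0 0 0.6; 0 0 0 0 0 0 0.7; 0 0 0 0 0 0 0.7; 0 0 20 0 0 0 0.7; 0 0 60 0 0 0 0.7; 0 0 110 0 0 0 0.7; -20 -60 150 0 0 0 0.7; -40 -120 180 0 0 0 0.7; -60 -180 200 0 0 0 0.7; -60 -180 200 0 0 0 0.7")

```text
t: 27.62
eef_pos: [0.4439, -0.2306, 0.3376]
orientation: [-3.115, -0.378, 0.003]
contact_force: [-0.2, 0.7, 0.2]
opening: 0.0599
grip_force: 0.0
```

```bash
python3 - <<'E'
from h import *
from station import camera
t=camera("top"); c=camera("scene"); print(orange(t)[0],orange(c)[0])
print(tri((384.1,159.7),(351.2,133)),tri((322.6,179.4),(320.1,157.5)))
cv2.imwrite("pics/b2.png",np.hstack([cv2.resize(t[140:300,260:460],(500,400),interpolation=cv2.INTER_CUBIC),cv2.resize(c[120:280,275:395],(300,400),interpolation=cv2.INTER_CUBIC)]))
E
```

```text
[([371, 147, 28, 26, 552], [383.8, 159.2]), ([310, 167, 27, 26, 568], [322.5, 179.4]), ([553, 184, 12, 10, 82], [559.0, 189.3]), ([445, 299, 22, 21, 259], [456.6, 308.4]), ([418, 307, 35, 37, 558], [434.5, 324.1])] [([341, 126, 21, 12, 205], [350.9, 131.4]), ([309, 149, 22, 16, 280], [320.1, 156.9])]
(array([ 0.60562784, -0.07338112,  0.25063454]), np.float64(0.47092335027765664)) (array([0.61246826, 0.03220907, 0.25486628]), np.float64(0.4741148158984297))
```

View pics/b2.png

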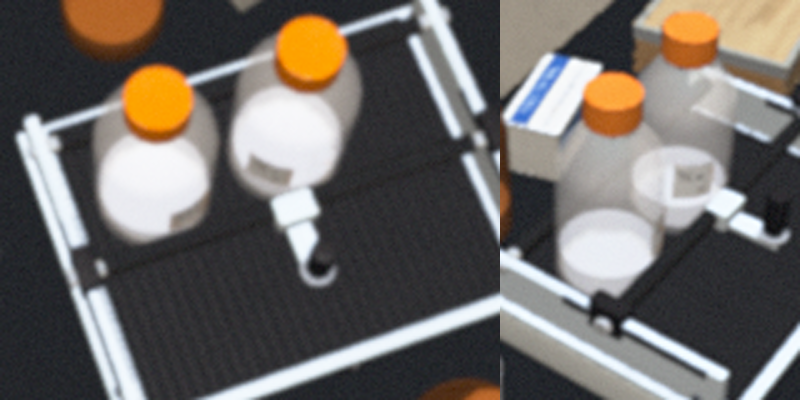

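Both bottles are upright between bar and rail (caps at crop (157,103) and (311,52)), with the bar against them. The standing bottle shifted by only about 1 mm, onto the rail. I hand in.

```bash
python3 -c "
from station import arm
print(arm.job_done())"
```

```text
the job is handed in; nothing more can be done
None
```

The job is handed in at about 28 s of the 61 s: the fallen bottle stands upright left of the other one, both are held snugly between bar and rail, the standing bottle shifted only about 1 mm on to the rail, and the arm never went near the beaker.

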